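Snap the food pail's lid shut all round

ROBOT

A 6-joint arm with a two-finger parallel gripper is mounted at the origin on the work surface. World frame = base frame: x ahead of the robot, y to its left, z up, the work surface at z = 0. Lengths are in mm, angles in rad, forces in N, time in s.
With the tool pointing down it reaches from about 425 to 950 mm from the base axis. Payload 14.7 kg.
Tool frame: the origin (TCP) lies midway between the tips of the shut fingers; the grasp point (between the pads) lies 19 mm behind it; z points along the fingers, y is the direction in which the jaws open and shut (so a half turn about z gives the same grasp; the last joint's range is limited). The gripper opens to 85 mm and grips with 20 to 120 N. Pads are 22 mm wide; open, the fingers measure 114 mm over their backs; the gripper's body (76 mm by 85 mm) begins 54 mm behind the grasp point. The pads swing forward as they close: fully open they stand 13 mm farther back than shut.
Start: joints at [1.235, 0.48, 1.596, -0, 1.065, -0.047], TCP at [185.097, 623.082, 231.297] pointing down, gripper open.
Joint ranges: [-2.75, 2.75], [-0.82, 2.05], [0.23, 2.67], [-1.56, 4.7], [0.09, 2.69], [-2.92, 2.92]. Speed limits (rad/s): [1.89, 1.89, 2.39, 3.01, 3.01, 3.01].

INTERFACE

Orientations are given as a unit quaternion [w, x, y, z].
In Python, from rig import readout, cams, workorder, masks_of, place_of gives the robot as it stands. The module is installed in compiled form; this text tells all that it offers.
- The arm moves only by the tool step_arm, never from a script. Its argument "series" is a list that holds one entry, the list of rows, each a list of 7 numbers: the shift along the world's x, y, z normalised to -1 to 1, where 1 is 150 mm, then the turn, a rotation vector about the world's x, y, z normalised to -1 to 1, where 1 is 30 degrees, then the closure in counts, from 0 (fully open) to 255 (shut). A call has exactly 8 rows; each row is the pose to reach, as a shift and turn from the pose commanded when the call began; what a row does not reach only later rows make up. A row lasts 1/8 s, in which the tool goes at most 62.5 mm and 10.7 degrees, less where a joint would pass 70% of its speed; a pose out of reach is approached as far as the arm can. A call with a number of a shift or a turn outside -1 to 1 is refused whole. A call with a gripper value outside its range is refused whole. The fingers move at their own pace and stop on an object; "force" is the grip in N (left out, the last holds). Time passes only in rows, so rows that repeat a pose let the fingers close, or fill a call up. It gives the time, the measured TCP pose, the force and the opening at its end, in the units of the state.
- readout.sense(): the state, without advancing time (a new reading comes with each control period).
- cams.capture(name): name is "scene" or "top" or "wrist"; returns the picture (400x640x3 uint8, red, green, blue); there is no depth.
- cams.camera_info(name): a dict with "fx", "fy", "cx", "cy" (pixels), "R" (3x3) and "t" (3): a world point X has camera coordinates R X + t. Camera axes: x right, y down, z forward; pixel columns grow to the right and rows downward; lengths in mm; the calibration is good to about 2 mm. A picture is of the moment at which its call begins: read the wrist's pose just before it. camera_info takes no time and is no camera call; for the wrist camera it gives the pose at the moment of the call.
- workorder.close_job(): hands the job in, once; it reports no verdict.
Trained networks look in the newest picture that a camera, given by its name, has taken for a name from the list of things; names that differ only in an ending like _2 or _b are one class to them, and where a whole thing is asked for, a point or a joint stands for the part that bears it (a point fixed in the world has none). Each returns a list of dicts, best first, with "confidence" (0 to 1); they miss things now and then, are a little off and sometimes report something else, mostly with a low value. They report only what shows in the picture. A call takes as long as a camera call. They do not tell look-alikes from the thing itself.
- masks_of(name, camera): "mask" (400x640 bool, what is visible of it).
- place_of(name, camera): "point" ([x, y, z] in mm, in world coordinates, good to about 4 mm: a listed point, or the origin of a listed thing).
The state is a dict: "clock": time; "q": joint angles; "qd": joint speeds; "effort": joint torques, N m; "tool_pos": TCP position; "orientation": TCP orientation; "force": force on the tool from outside, world axes, zero at the start; "ft_torque": the same for the moment, N m; "grip_width": finger opening in mm.
Only numpy, scipy, OpenCV 4.12 (cv2) and the standard library are available. Lean on these libraries where they do the work, as an engineer would, in place of code of your own. Each camera call takes 0.05 s, during which the arm holds its last target. There are 200 camera calls.

TASK

The lid is lying on the white food pail but its rim has not been clipped: go round the blue rim and press each of its four sections straight down, firmly but without ramming it, until every one has clicked fully shut. Only press: leave the pail standing where it is, do not lift, tip or push it along, and do not disturb the other things on the bench. Finish with the arm clear of everything.

Things in the scene. Friction and masses are not known exactly. Their poses are not given: they have to be found in the camera images.
- pail: white round food pail, loose, about 2 kg, 144 mm wide at the foot; origin: centre of its underside, z up. Its lid lies in place: a flat white middle disc 138 mm wide, top 99 mm up, and round it an 18 mm wide blue rim (radius 70 to 88 mm) slit into four separate 82-degree sections, centred on the pail's +x (0), +y (1), -x (2) and -y (3) axes.
- rim0 (a joint): travel of rim section 0 (on the pail's +x side), in m: 0 = fully up, unclipped; 0.007 = fully down, clicked shut. It moves straight down, a tight snap fit that gives at a push of about 10 N and stays wherever it is left; half-pressed is not shut. At 0.007 it is on a hard stop. Starts between 0 and 0.002.
- press0 (a point): white 12 mm dot in the middle of the top face of rim section 0, 79 mm from the pail's axis; it goes down with the section: 109 to 111 mm above the work surface while unclipped (a yellow band shows under the section), 104 mm when shut (yellow hidden).
- rim1 (a joint): travel of rim section 1 (on the pail's +y side), in m: 0 = fully up, unclipped; 0.007 = fully down, clicked shut. It moves straight down, a tight snap fit that gives at a push of about 10 N and stays wherever it is left; half-pressed is not shut. At 0.007 it is on a hard stop. Starts between 0 and 0.002.
- press1 (a point): white 12 mm dot in the middle of the top face of rim section 1, 79 mm from the pail's axis; it goes down with the section: 109 to 111 mm above the work surface while unclipped (a yellow band shows under the section), 104 mm when shut (yellow hidden).
- rim2 (a joint): travel of rim section 2 (on the pail's -x side), in m: 0 = fully up, unclipped; 0.007 = fully down, clicked shut. It moves straight down, a tight snap fit that gives at a push of about 10 N and stays wherever it is left; half-pressed is not shut. At 0.007 it is on a hard stop. Starts between 0 and 0.002.
- press2 (a point): white 12 mm dot in the middle of the top face of rim section 2, 79 mm from the pail's axis; it goes down with the section: 109 to 111 mm above the work surface while unclipped (a yellow band shows under the section), 104 mm when shut (yellow hidden).
- rim3 (a joint): travel of rim section 3 (on the pail's -y side), in m: 0 = fully up, unclipped; 0.007 = fully down, clicked shut. It moves straight down, a tight snap fit that gives at a push of about 10 N and stays wherever it is left; half-pressed is not shut. At 0.007 it is on a hard stop. Starts between 0 and 0.002.
- press3 (a point): white 12 mm dot in the middle of the top face of rim section 3, 79 mm from the pail's axis; it goes down with the section: 109 to 111 mm above the work surface while unclipped (a yellow band shows under the section), 104 mm when shut (yellow hidden).
- can: green-labelled food can, 92 mm wide, 100 mm tall; loose bystander, to be left alone; origin at the centre of its underside
- jar: small jar with red lid, 48 mm wide, 75 mm tall; loose bystander, to be left alone; origin at the centre of its underside
- pen: red and white marker pen lying down, 124 mm long, 12 mm thick; origin near its middle; loose bystander, to be left alone
- spatula: kitchen spatula lying on the table; loose bystander, to be left alone
- cup: white cup, 72 mm wide, 80 mm tall; loose bystander, to be left alone; origin at the centre of its underside
Not all that is in view belongs to the job. What is meant by the pail is not green, and is the larger of those in its own colour.

How it is judged (in metres and radians):
At the end, for the whole second after the job is handed in: All four rim sections are down by more than 5.5 mm of their 7 mm travel (clicked shut); the pail stands upright (within 0.05 rad), at rest, within 40 mm of where it stood; every bystander is within 30 mm of where it was (value of joint each of rim0, rim1, rim2, rim3 above 0.0055 m and distance of pail from where it was at the start of the episode below 0.04 m and angle between pail's own z axis and vertical below 0.05 rad and linear speed of pail below 0.02 m/s and distance of each of can, jar, pen, spatula, cup from where it was at the start of the episode below 0.03 m); the robot touches nothing.
It fails at once if the pail is lifted more than 12 mm (height (world z) of pail above 0.012 m).
It fails at once if the pail is tipped by more than 0.2 rad (angle between pail's own z axis and vertical above 0.2 rad).
It fails at once if the pail is pushed more than 40 mm from where it stood (distance of pail from where it was at the start of the episode above 0.04 m).
It fails at once if the lid or pail is rammed with more than 70 N (contact force between any of the fingers, the arm and pail above 70 N).
It fails at once if a bystander is moved more than 30 mm or lifted (distance of any of can, jar, pen, spatula, cup from where it was at the start of the episode above 0.03 m).
It also fails if it takes over 45 s, if anything falls off the work surface, if the arm or the gripper's body presses on something with over 40 N, if the wrist force passes 120 N, or if a joint passes its speed limit or range.

## Working session

There is one attempt and no reset: what is moved stays moved. The work goes in short steps, Python scripts to look and compute and a tool call to move; the robot and the scene stay as the last step left them, time stands still between calls to the robot, and variables do not carry over. Pictures are saved under pics/ and viewed, about 8 in all and at most 12, crops included, and the job is handed in when it is done.

Besides the shell and the picture viewer there is one more tool, called as name(argument=value, ...), one argument or row to a line, values as JSON. step_arm: Moves the arm, as the interface text tells. Its arguments: {"type":"object","properties":{"series":{"type":"array"},"force":{"type":"number"}},"required":["series"]}

```bash
mkdir -p pics; python3 - <<'E'
from rig import readout,cams,masks_of,place_of
import cv2,numpy as np
s=readout.sense();print(s)
for c in ["top","scene"]:
    im=cams.capture(c);cv2.imwrite(f"pics/{c}0.png",im[:,:,::-1])
    for n in ["pail","press0","press1","press2","press3"]+(["can","jar","pen","spatula","cup"] if c=="top" else []):
        print(c,n,[(np.round(d["point"]),round(d["confidence"],2)) for d in place_of(n,c)])
E
```

```text
{'clock': 0.0, 'q': array([ 1.23540083e+00,  4.80818358e-01,  1.59689334e+00, -1.21108505e-05,
        1.06509428e+00, -4.66074463e-02]), 'qd': array([-7.07624800e-04,  3.96038588e-04, -8.84407416e-04, -8.27588432e-04,
       -9.37013971e-04,  1.24215478e-05]), 'effort': array([-4.65403809e-05, -9.50649047e+01, -4.30168247e+01, -3.44796654e-04,
        1.21642117e-02, -4.83467670e-05]), 'tool_pos': array([184.96294168, 622.68716676, 230.67388351]), 'orientation': array([-1.09969928e-04,  1.43889855e-01,  9.89593523e-01, -5.96631135e-04]), 'force': array([-0.12043289, -0.00250497,  0.62370666]), 'ft_torque': array([ 0.02106838, -0.00469745, -0.03258171]), 'grip_width': 85.33964961333419}
top pail [(array([552., 141.,   3.]), 0.86), (array([339., 190.,   2.]), 0.79), (array([ 327., -107.,    0.]), 0.7)]
top press0 [(array([ 405., -106.,  112.]), 0.94), (array([484., 177., 111.]), 0.88), (array([326., -28., 108.]), 0.87), (array([623., 102., 110.]), 0.86), (array([518.,  66., 116.]), 0.84), (array([303., 149.,  80.]), 0.78), (array([ 327., -186.,  114.]), 0.78), (array([588., 208., 112.
[... 2932 characters left out ...]
0.62), (array([517.,  69., 109.]), 0.57), (array([ 244., -110.,  109.]), 0.53), (array([487., 178., 111.]), 0.51), (array([300., 226.,  76.]), 0.48), (array([ 329., -188.,  114.]), 0.48), (array([384., 155.,  76.]), 0.47), (array([310., 148.,  75.]), 0.45)]
scene press3 [(array([ 403., -105.,  112.]), 0.86), (array([591., 209., 110.]), 0.68), (array([625., 100., 115.]), 0.67), (array([324., -30., 110.]), 0.64), (array([375., 231.,  76.]), 0.62), (array([517.,  69., 109.]), 0.57), (array([ 244., -110.,  109.]), 0.53), (array([487., 178., 111.]), 0.51), (array([300., 226.,  76.]), 0.48), (array([ 329., -188.,  114.]), 0.48), (array([384., 155.,  76.]), 0.47), (array([310., 148.,  75.]), 0.45)]
```

```bash
python3 - <<'E'
from rig import cams
import numpy as np,cv2
ci=cams.camera_info("top")
im=cv2.imread("pics/top0.png")
pts={}
for n,p in dict(A=[552,141,100],B=[339,190,75],C=[327,-107,100]).items():
    c=np.array(ci["R"])@p+ci["t"];u,v=ci["fx"]*c[0]/c[2]+ci["cx"],ci["fy"]*c[1]/c[2]+ci["cy"];print(n,u,v);pts[n]=(u,v)
u,v=map(int,pts["A"]);h=70
y0,x0=max(0,v-h),max(0,u-h)
cv2.imwrite("pics/A.png",cv2.resize(im[y0:v+h,x0:u+h],None,fx=4,fy=4,interpolation=cv2.INTER_CUBIC))
E
```

```text
A 256.2957686116012 198.86075827802415
B 233.4895685195586 290.42078294714327
C 361.7673966491693 297.4020834051985
```

View pics/top0.png

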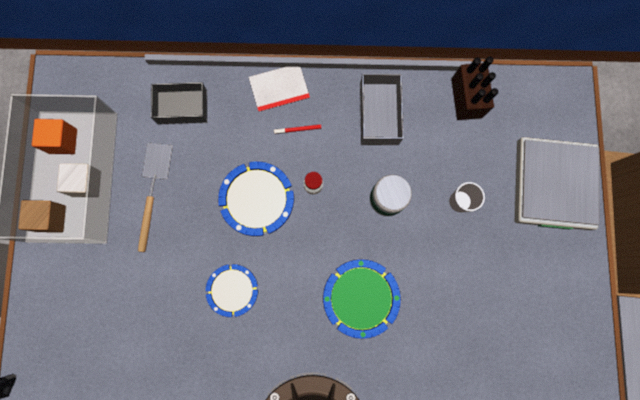

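View pics/A.png

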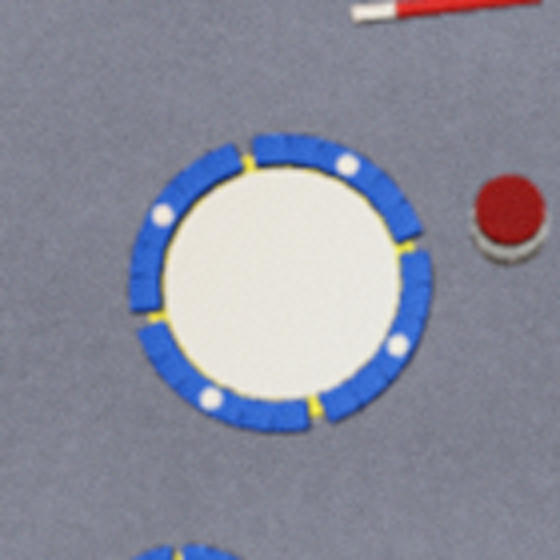

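View pics/scene0.png

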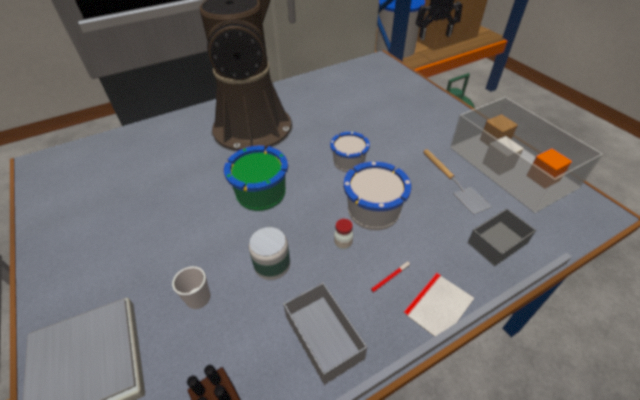

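The pail candidates in the top view are a large white one at (256,199), a small white one at (233,290) and a green one at (362,297). The target is the first: it isn't green and it's the larger of the two whites. The crop confirms a white disc and a blue rim with four white dots and yellow gaps. In world coordinates its centre is about (553,139) and its yaw about -28°, so the dots are near (623,102), (590,209), (483,176) and (516,69).

step_arm(
  series=[
    [[0.9,-0.92,0,0,0,0,255],[0.9,-0.92,0,0,0,0,255],[0.9,-0.92,0,0,0,0,255],[0.9,-0.92,0,0,0,0,255],[0.9,-0.92,0,0,0,0,255],[0.9,-0.92,0,0,0,0,255],[0.9,-0.92,0,0,0,0,255],[0.9,-0.92,0,0,0,0,255]],
  ],
)

```text
clock: 1.85
tool_pos: [319.5, 485.6, 231.2]
orientation: [-0.0, 0.143, 0.99, -0.0]
force: [-0.8, -0.6, 0.9]
grip_width: -0.3
```

step_arm(
  series=[
    [[0.9,-0.92,0,0,0,0,255],[0.9,-0.92,0,0,0,0,255],[0.9,-0.92,0,0,0,0,255],[0.9,-0.92,0,0,0,0,255],[0.9,-0.92,0,0,0,0,255],[0.9,-0.92,0,0,0,0,255],[0.9,-0.92,0,0,0,0,255],[0.9,-0.92,0,0,0,0,255]],
  ],
)

```text
clock: 2.85
tool_pos: [454.6, 347.7, 231.3]
orientation: [-0.0, 0.143, 0.99, 0.0]
force: [-0.9, 0.3, 0.9]
grip_width: 0.0
```

step_arm(
  series=[
    [[0.9,-0.92,-0.3,0,0,0,255],[0.9,-0.92,-0.3,0,0,0,255],[0.9,-0.92,-0.3,0,0,0,255],[0.9,-0.92,-0.3,0,0,0,255],[0.9,-0.92,-0.3,0,0,0,255],[0.9,-0.92,-0.3,0,0,0,255],[0.9,-0.92,-0.3,0,0,0,255],[0.9,-0.92,-0.3,0,0,0,255]],
  ],
)

```text
clock: 3.85
tool_pos: [589.7, 209.9, 186.7]
orientation: [0.0, 0.143, 0.99, 0.0]
force: [0.1, 0.7, -0.4]
grip_width: -0.0
```

Now I'll take one close wrist look to refine the dot positions.

```bash
python3 - <<'E'
from rig import readout,cams,place_of
import cv2,numpy as np
print(readout.sense()["tool_pos"])
for c in ["wrist","top"]:
    im=cams.capture(c);cv2.imwrite(f"pics/{c}1.png",im[:,:,::-1])
    print(c,[(np.round(d["point"]),round(d["confidence"],2)) for d in place_of("press0",c)],[np.round(d["point"]) for d in place_of("pail",c)])
E
```

```text
[589.71133968 209.89396955 186.65619202]
wrist [(array([592., 215., 113.]), 0.97), (array([620., 103., 113.]), 0.88), (array([515.,  70., 110.]), 0.82), (array([480., 179., 109.]), 0.74)] []
top [(array([327., -27., 108.]), 0.82), (array([621., 103., 110.]), 0.77), (array([ 326., -188.,  110.]), 0.76), (array([ 406., -106.,  111.]), 0.76), (array([520.,  69., 113.]), 0.67), (array([ 244., -111.,  110.]), 0.66)] [array([ 323., -107.,   -1.]), array([553., 139.,   2.]), array([623., 104., 106.])]
```

View pics/wrist1.png

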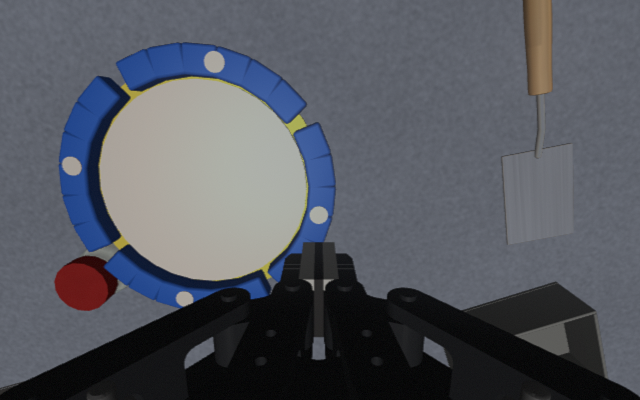

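The wrist view shows dots at (213,62), (72,166), (319,215) and (184,299), and the fingertips at about (319,245), over section 1. These agree with the estimate to within about 4 mm, so I'll press section 1.

step_arm(
  series=[
    [[0,0.01,-0.2,0,0,0,255],[0,0.01,-0.4,0,0,0,255],[0,0.01,-0.47,0,0,0,255],[0,0.01,-0.49,0,0,0,255],[0,0.01,-0.5,0,0,0,255],[0,0.01,-0.51,0,0,0,255],[0,0.01,-0.52,0,0,0,255],[0,0.01,-0.53,0,0,0,255]],
  ],
)

```text
clock: 5.15
tool_pos: [590.7, 210.8, 107.8]
orientation: [0.001, 0.144, 0.99, 0.0]
force: [-0.4, -0.2, 9.9]
grip_width: 0.5
```

step_arm(
  series=[
    [[0,0,-0.007,0,0,0,255],[0,0,-0.013,0,0,0,255],[0,0,-0.02,0,0,0,255],[0,0,-0.025,0,0,0,255],[0,0,-0.03,0,0,0,255],[0,0,-0.03,0,0,0,255],[0,0,-0.03,0,0,0,255],[0,0,-0.03,0,0,0,255]],
  ],
)

```text
clock: 6.15
tool_pos: [590.8, 210.9, 103.8]
orientation: [0.001, 0.144, 0.99, 0.0]
force: [-4.0, -0.7, 16.3]
grip_width: -0.0
```

The force is above the snap level and z is 104, so it's at the stop. I'll give it one slightly firmer push, lift, and move to section 0.

step_arm(
  series=[
    [[0,0,-0.005,0,0,0,255],[0,0,-0.01,0,0,0,255],[0,0,-0.01,0,0,0,255],[0,0,-0.01,0,0,0,255],[0,0,-0.01,0,0,0,255],[0,0,-0.01,0,0,0,255],[0,0,-0.01,0,0,0,255],[0,0,-0.01,0,0,0,255]],
  ],
)

```text
clock: 7.15
tool_pos: [591.0, 211.1, 103.5]
orientation: [0.001, 0.144, 0.99, 0.001]
force: [-7.7, -0.6, 34.1]
grip_width: 0.0
```

step_arm(
  series=[
    [[0,0,0.1,0,0,0,255],[0,0,0.2,0,0,0,255],[0.1,-0.35,0.2,0,0,0,255],[0.21,-0.72,0.2,0,0,0,255],[0.21,-0.72,0.2,0,0,0,255],[0.21,-0.72,0.2,0,0,0,255],[0.21,-0.72,0.1,0,0,0,255],[0.21,-0.72,0.1,0,0,0,255]],
  ],
)

```text
clock: 8.15
tool_pos: [620.3, 103.5, 114.2]
orientation: [-0.001, 0.143, 0.99, -0.0]
force: [-0.1, 0.2, -0.3]
grip_width: -0.2
```

step_arm(
  series=[
    [[0,0,-0.02,0,0,0,255],[0,0,-0.03,0,0,0,255],[0,0,-0.045,0,0,0,255],[0,0,-0.06,0,0,0,255],[0,0,-0.07,0,0,0,255],[0,0,-0.08,0,0,0,255],[0,0,-0.087,0,0,0,255],[0,0,-0.087,0,0,0,255]],
  ],
)

```text
clock: 9.15
tool_pos: [621.9, 102.7, 103.8]
orientation: [0.0, 0.144, 0.99, 0.0]
force: [-4.0, 0.6, 15.1]
grip_width: -0.1
```

step_arm(
  series=[
    [[0,0,-0.005,0,0,0,255],[0,0,-0.01,0,0,0,255],[0,0,-0.012,0,0,0,255],[0,0,-0.012,0,0,0,255],[0,0,-0.012,0,0,0,255],[0,0,-0.012,0,0,0,255],[0,0,-0.012,0,0,0,255],[0,0,-0.012,0,0,0,255]],
  ],
)

```text
clock: 10.15
tool_pos: [622.5, 102.6, 103.4]
orientation: [0.001, 0.144, 0.99, 0.0]
force: [-9.8, -1.6, 34.6]
grip_width: -0.0
```

step_arm(
  series=[
    [[0,0,0.1,0,0,0,255],[0,0,0.2,0,0,0,255],[-0.35,-0.1,0.2,0,0,0,255],[-0.7,-0.22,0.2,0,0,0,255],[-0.7,-0.22,0.2,0,0,0,255],[-0.7,-0.22,0.2,0,0,0,255],[-0.7,-0.22,0.1,0,0,0,255],[-0.7,-0.22,0.1,0,0,0,255]],
  ],
)

```text
clock: 11.15
tool_pos: [516.4, 69.7, 114.5]
orientation: [-0.001, 0.144, 0.99, -0.0]
force: [-0.5, -1.0, 0.3]
grip_width: -0.2
```

step_arm(
  series=[
    [[0,0,-0.02,0,0,0,255],[0,0,-0.03,0,0,0,255],[0,0,-0.045,0,0,0,255],[0,0,-0.06,0,0,0,255],[0,0,-0.07,0,0,0,255],[0,0,-0.08,0,0,0,255],[0,0,-0.087,0,0,0,255],[0,0,-0.087,0,0,0,255]],
  ],
)

```text
clock: 12.15
tool_pos: [516.8, 69.5, 103.8]
orientation: [0.0, 0.144, 0.99, 0.0]
force: [-5.0, -0.8, 19.5]
grip_width: -0.1
```

step_arm(
  series=[
    [[0,0,-0.005,0,0,0,255],[0,0,-0.01,0,0,0,255],[0,0,-0.01,0,0,0,255],[0,0,-0.01,0,0,0,255],[0,0,-0.01,0,0,0,255],[0,0,-0.01,0,0,0,255],[0,0,-0.01,0,0,0,255],[0,0,-0.01,0,0,0,255]],
  ],
)

```text
clock: 13.15
tool_pos: [516.9, 69.4, 103.4]
orientation: [0.001, 0.144, 0.99, 0.0]
force: [-12.0, -3.5, 45.8]
grip_width: 0.0
```

step_arm(
  series=[
    [[0,0,0.1,0,0,0,255],[0,0,0.2,0,0,0,255],[-0.1,0.35,0.2,0,0,0,255],[-0.22,0.72,0.2,0,0,0,255],[-0.22,0.72,0.2,0,0,0,255],[-0.22,0.72,0.2,0,0,0,255],[-0.22,0.72,0.1,0,0,0,255],[-0.22,0.72,0.1,0,0,0,255]],
  ],
)

```text
clock: 14.15
tool_pos: [483.1, 176.4, 115.0]
orientation: [-0.001, 0.145, 0.989, -0.0]
force: [-0.2, -0.0, 0.1]
grip_width: -0.3
```

step_arm(
  series=[
    [[0,0,-0.02,0,0,0,255],[0,0,-0.03,0,0,0,255],[0,0,-0.045,0,0,0,255],[0,0,-0.06,0,0,0,255],[0,0,-0.07,0,0,0,255],[0,0,-0.08,0,0,0,255],[0,0,-0.087,0,0,0,255],[0,0,-0.087,0,0,0,255]],
  ],
)

```text
clock: 15.15
tool_pos: [483.7, 177.6, 103.9]
orientation: [0.0, 0.144, 0.99, 0.0]
force: [-3.2, -1.7, 12.6]
grip_width: -0.3
```

Section 2 gets a final push, then I'll lift clear and look.

step_arm(
  series=[
    [[0,0,-0.005,0,0,0,255],[0,0,-0.01,0,0,0,255],[0,0,-0.01,0,0,0,255],[0,0,-0.01,0,0,0,255],[0,0,-0.01,0,0,0,255],[0,0,-0.01,0,0,0,255],[0,0,-0.01,0,0,0,255],[0,0,-0.01,0,0,0,255]],
  ],
)

```text
clock: 16.15
tool_pos: [483.7, 177.8, 103.5]
orientation: [0.001, 0.144, 0.99, 0.0]
force: [-10.2, -2.9, 38.8]
grip_width: -0.1
```

step_arm(
  series=[
    [[0,0,0.2,0,0,0,255],[0,0,0.5,0,0,0,255],[0,0,0.9,0,0,0,255],[0,0.5,0.9,0,0,0,255],[0,0.9,0.9,0,0,0,255],[0,0.9,0.9,0,0,0,255],[0,0.9,0.9,0,0,0,255],[0,0.9,0.9,0,0,0,255]],
  ],
)

```text
clock: 17.15
tool_pos: [483.5, 311.4, 236.7]
orientation: [-0.0, 0.144, 0.99, -0.0]
force: [0.2, -0.3, -0.6]
grip_width: -0.2
```

step_arm(
  series=[
    [[-0.5,0.9,0,0,0,0,255],[-0.5,0.9,0,0,0,0,255],[-0.5,0.9,0,0,0,0,255],[-0.5,0.9,0,0,0,0,255],[-0.5,0.9,0,0,0,0,255],[-0.5,0.9,0,0,0,0,255],[-0.5,0.9,0,0,0,0,255],[-0.5,0.9,0,0,0,0,255]],
  ],
)

```text
clock: 18.15
tool_pos: [408.9, 447.1, 236.9]
orientation: [0.0, 0.144, 0.99, 0.0]
force: [-0.1, 0.3, 0.5]
grip_width: 0.1
```

```bash
python3 - <<'E'
from rig import readout,cams,place_of
import cv2,numpy as np
out=[]
for c in ["top","scene"]:
    im=cams.capture(c)[:,:,::-1].copy();ci=cams.camera_info(c)
    p=np.array(ci["R"])@[553,139,80]+ci["t"];u,v=int(ci["fx"]*p[0]/p[2]+ci["cx"]),int(ci["fy"]*p[1]/p[2]+ci["cy"])
    out.append(cv2.resize(im[v-50:v+50,u-50:u+50],(400,400),interpolation=cv2.INTER_CUBIC))
    for n in ["pail"]+(["can","jar","pen","spatula","cup"] if c=="top" else []):
        print(c,n,[np.round(d["point"]) for d in place_of(n,c)][:3])
    print([np.round(d["point"]) for d in place_of("press0",c) if np.hypot(*(d["point"][:2]-np.array([553,139])))<100])
cv2.imwrite("pics/end.png",np.hstack(out));s=readout.sense();print(s["clock"],s["force"],s["tool_pos"])
E
```

```text
top pail [array([340., 192.,   2.]), array([552., 140.,  -2.])]
top can [array([ 575., -183.,    0.])]
top jar [array([606.,   2.,  -2.]), array([588., 210., 107.])]
top pen [array([756.,  45.,  -1.])]
top spatula [array([563., 414.,   5.])]
top cup [array([ 573., -373.,    2.])]
[array([585., 211., 105.]), array([623., 103., 100.]), array([519.,  66., 108.]), array([484., 176., 104.])]
scene pail [array([548., 139.,  -2.]), array([342., 193.,   2.])]
[array([623., 100., 109.]), array([518.,  71., 105.]), array([594., 207., 103.]), array([487., 176., 104.])]
18.7 [-0.27436678 -1.17176293  0.26455565] [408.56317672 447.61383879 236.8167438 ]
```

View pics/end.png

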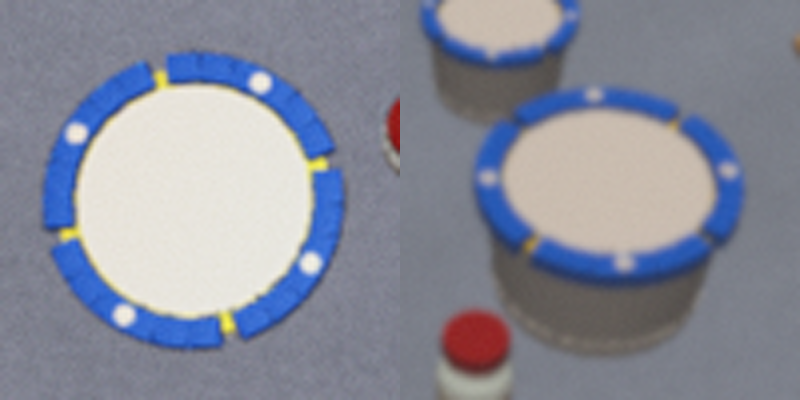

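All four sections sit level, with no yellow band outside the rim; yellow shows only in the slits. The pail hasn't moved and the arm is clear, so I'm handing in.

```bash
python3 -c "
from rig import workorder
print(workorder.close_job())"
```

```text
the job is handed in; nothing more can be done
None
```

All four rim sections of the larger white pail look clicked shut, and I handed the job in at about 19 s; no verdict came back.

- **Pressing:** I pushed each section straight down with the closed fingertips, in the order 1, 0, 3, 2. Each stopped hard with the fingertips at about 103.5 mm, with a final push of 34–46 N, above the roughly 10 N it takes to snap.
- **Final pictures:** The sections sit level, with no yellow under the rim outside the slits. The network put the dots at 100–109 mm, scattered around the expected 104 mm.
- **Pail and bystanders:** The pail was found within about 5 mm of where it started, and the can, jar, pen and cup within about 5 mm. The spatula read 10 mm off between looks. I take that as estimate scatter, since the arm was at about 230 mm height whenever it was near the spatula.
- **Arm:** It finished clear of everything at about 237 mm height, with near-zero force on the tool.

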